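# Set a contact leaf and gauge it

### The arm

A 6-joint arm with a two-finger parallel gripper is mounted at the origin on a cart in front of the work surface, level with it; the furniture and walls round the work are solid. World frame = base frame: x ahead of the robot, y to its left, z up, the work surface at z = 0. Lengths are in m, angles in degrees, forces in N, time in s.
With the tool pointing down it reaches from about 0.275 to 0.875 m from the base axis. Payload 12.5 kg.
Tool frame: the origin (TCP) lies on the centre line of the jaws, within the pads' length; the fingertips stand 22 mm ahead of it and the grasp point (between the pads) lies 3 mm ahead of it; z points along the fingers, y is the line along which they close (so a half turn about z gives the same grasp; the last joint's range is limited). The gripper opens to 85 mm and grips with 20 to 120 N. Pads are 22 mm wide; open, the fingers measure 114 mm over their backs; the gripper's body (76 mm by 85 mm) begins 54 mm behind the grasp point. The pads swing forward as they close: fully open they stand 13 mm farther back than shut.
Start: joints at [58.751, 20.094, 94.641, -0, 65.266, -4.847], TCP at [0.245, 0.493, 0.253] pointing down, gripper open.
Joint ranges: [-157.81, 157.81], [-45, 120.19], [0.68, 151.7], [-89.99, 269.99], [4.06, 180], [-164.3, 164.3]. Speed limits (degrees/s): [127.2, 127.2, 159.86, 180, 180, 180].

### API

Orientations are given as a 3x3 rotation matrix whose columns are the frame's x, y, z axes.
In Python, from rig import arm gives the robot as it stands.
- The arm moves only by the shell command python3 -m pendant 'ROWS'. ROWS is JSON, a list that holds one entry, the list of rows, each a list of 5 numbers: the shift along the world's x, y, z in units of 30 mm (1.0 is 30 mm), then the turn about the world's z in units of 6 degrees (1.0 is 6 degrees), then the closure, from -1 (fully open) to 1 (shut), so that 0 is half open. A call has 1 to 20 rows; each row is the pose to reach, as a shift and turn from the pose commanded when the call began; what a row does not reach only later rows make up. A row lasts 1/10 s, in which the tool goes at most 50 mm and 8.59 degrees, less where a joint would pass 70% of its speed; a pose out of reach is approached as far as the arm can. A call with a gripper value outside its range is refused whole. The fingers move at their own pace and stop on an object; the grip force is fixed at half the most. Time passes only in rows, so rows that repeat a pose let the fingers close. It gives the time, the measured TCP pose, the force, the opening and the grip force at its end, in the units of the state.
- arm.read_state(): the state, without advancing time (a new reading comes with each control period).
- arm.capture(name): name is "scene" or "top"; returns a dict with "img" (420x560x3 uint8, blue, green, red), "vertical_fov" (degrees; the focal length in pixels is half the picture's height over the tangent of half this angle, whatever the lens; pixels are square), "cx", "cy" (the principal point, pixels), "eye" and "orientation" of the camera in the world. Camera axes: x right, y down, z forward; pixel columns grow to the right and rows downward; lengths in m; the calibration is good to about 2 mm. A picture is of the moment at which its call begins. There is no depth.
- arm.finish_job(): hands the job in; it is judged then, once.
Trained networks look in the newest picture that a camera, given by its name, has taken for a name from the list of things; names that differ only in an ending like _2 or _b are one class to them, and where a whole thing is asked for, a point or a joint stands for the part that bears it (a point fixed in the world has none). Each returns a list of dicts, best first, with "confidence" (0 to 1); they miss things now and then, are a little off and sometimes report something else, mostly with a low value. They report only what shows in the picture. A call takes as long as a camera call. They do not tell look-alikes from the thing itself.
- arm.find_in(camera, target): "point" ([x, y, z] in m, in world coordinates, good to about 4 mm: the middle of the surface that is visible of it).
- arm.spot_point(camera, target): "point" ([x, y, z] in m, in world coordinates, good to about 4 mm: a listed point, or the origin of a listed thing).
The state is a dict: "time_s": time; "qpos": joint angles; "qd": joint speeds; "joint_efforts": joint torques, N m; "tcp_pos": TCP position; "eef_rot": TCP orientation; "ft_force": force on the tool from outside, world axes, zero at the start; "moment": the same for the moment, N m; "gripper_width": opening from 0.0 (shut) to 1.0 (fully open); "grasp_force": force on a finger pad.
Only numpy, scipy, OpenCV 4.12 (cv2) and the standard library are available. Lean on these libraries where they do the work, as an engineer would, in place of code of your own. Each camera call takes 0.05 s, during which the arm holds its last target. There are 200 camera calls.

### The job

The copper contact leaf clamped in the blue setting jig stands too high. Press it down with the fingertips on its black mid-span pad, no harder than 20 N and touching it nowhere else, until it has bent enough that, let go, its tip rests level with the red line on the post (it springs back, so judge it by force and deflection; press again if it is still high). Then put the steel setting block flat on the jig plate, lengthwise under the resting tip and centred on it sideways, without forcing the leaf, and leave it there; leave everything else alone.

Things in the scene. Friction and masses are not known exactly. Their poses are not given: they have to be found in the camera images.
- jig: Fixed jig on the bench: aluminium plate 250 x 70 x 6 mm. Origin under the plate's centre; x runs along the leaf from the blue clamp (x = -125 to -55 mm, 46 mm wide, 58 mm high) to the leaf's tip, z up. Pad over the origin, tip at x = 50 mm, plate ends at x = 125 mm. A white height post (10 x 6 mm, top 42 mm above the bench) with the red line stands at x = 50, y = 27 mm.
- leaf: Copper leaf, blade 16 x 2.5 mm, 105 mm free. Origin at its root in the clamp's mouth, 34.5 mm above the bench; x along it to the tip. It swings there as a stiff blade. Elastic under light load: the tip sinks 1.2 mm per newton on the pad and comes back. Above a yield load that differs from run to run (4 to 16 N) the force stops growing and it bends for good.
- leaf_pad: Domed black pad (16 mm across, 6.5 mm high) on top of the leaf at mid-span, 50 mm from root and tip; the only place to press. Origin at the centre of its underside.
- pad_top (a point): Top of the pad; moves with the leaf, half as far as the tip. 42 mm above the bench when the leaf is level.
- leaf_tip (a point): Underside of the steel contact button (8 mm across) at the leaf's tip, 100 mm from the root. Starts 14 to 26 mm above the line. On release it springs back up 1.2 mm for each newton that was then on the pad; the rest of the bend stays. A leaf bent too low cannot be put right by pressing.
- tip_line (a point): Where the tip's underside shall rest, level with the red line: 30 mm above the bench, 4 mm above the top of the setting block when that lies under the tip. Axes as the jig's.
- under_tip (a point): Point on the upper face of the jig plate (6 mm above the bench) straight below the tip line. Axes as the jig's.
- setting_block: Loose steel block 60 x 20 x 20 mm, 0.08 to 0.17 kg, on the bench; origin at the centre of its underside, x along its length; its +x end is yellow for 18 mm (the end to hold). Under the tip its length lies along the leaf, its centre within 24 mm lengthwise and 8 mm sideways of the point under the tip: hold it by the end that stands out beyond the tip.
- marker_red: Bystander, loose: red marker pen, 128 mm long; origin at the centre of its underside. Not to be disturbed.
- hex_key: Bystander, loose: black hex key, 79 mm long; origin at the centre of its underside. Not to be disturbed.
- timer: Bystander, loose: small white timer, 60x66x18 mm, in front of the tall fixed oil tester that fills the bench from y = 0.13 to 0.57 m beyond x = 0.42 m (keep the arm clear of it); origin at the centre of its underside. Not to be disturbed.
- tape_roll: Bystander, loose: beige roll of tape, 68 mm across, 19 mm high; origin at the centre of its underside. Not to be disturbed.
- electrode_1: Bystander, loose: brass dome electrode, 25 mm across, 26 mm high; origin at the centre of its underside. Not to be disturbed.
There are look-alikes about, which are no part of the job. Several things have the shape of the setting_block; the one meant has the colours described above.

How it is judged (in metres and radians):
On the way, in this order (a step that is already met when the one before it is completed fails the run):
1. the leaf is pressed on its mid-span pad with more than 3 N (contact force between the fingers and leaf_pad above 3 N), for 0.1 s.
2. let go, with nothing touching it and the setting block not yet near the tip, the leaf rests with its tip within 3 mm of the line (z of leaf_tip in the frame of tip_line between -0.003 and 0.003 m and contact force between anything else and leaf below 0.3 N and horizontal distance between setting_block and under_tip above 0.06 m), for 0.4 s.
At the end, for the whole second after the job is handed in: Leaf free, underside of its tip within 3 mm of the red line's height; setting block flat on the plate under the tip, along the leaf within 0.3 rad, its centre within 24 mm lengthwise and 8 mm sideways of the point under the tip, at rest, released, not touching the leaf (z of leaf_tip in the frame of tip_line between -0.003 and 0.003 m and contact force between anything else and leaf below 0.3 N and x of setting_block in the frame of under_tip between -0.024 and 0.024 m and y of setting_block in the frame of under_tip between -0.008 and 0.008 m and angle between the x axis of setting_block and the x axis of jig, either way round below 0.3 rad and z of setting_block in the frame of under_tip below 0.004 m and angle between setting_block's own z axis and vertical below 0.08 rad and linear speed of setting_block below 0.01 m/s and contact force between the arm and setting_block below 0.2 N).
It fails at once if the leaf is loaded with more than 20 N (contact force between anything else and leaf above 20 N).
It fails at once if the robot bears on the blade or tip instead of the pad (more than 1.5 N) (contact force between any of the fingers, the arm and leaf_c0 above 1.5 N or contact force between any of the fingers, the arm and leaf_c1 above 1.5 N).
It fails at once if the setting block is forced against the leaf (more than 4 N) (contact force between setting_block and leaf above 4 N).
It fails at once if a bystander is moved more than 20 mm (distance of any of marker_red, hex_key, timer, tape_roll, electrode_1 from where it was at the start of the episode above 0.02 m).
It also fails if it takes over 72 s, if anything falls off the work surface, if the arm or the gripper's body presses on something with over 40 N, if the wrist force passes 120 N, or if a joint passes its speed limit or range.

## Working session

There is one attempt and no reset: what is moved stays moved. The work goes in short steps, Python scripts to look and compute and a shell command to move; the robot and the scene stay as the last step left them, time stands still between calls to the robot, and variables do not carry over. Pictures are saved under pics/ and viewed, at most 10 in all, crops included, and the job is handed in when it is done.

```bash
mkdir -p pics; ls; cat > h.py <<'E'
import numpy as np, cv2
from rig import arm
def cam(n):
    c=arm.capture(n); f=c["img"].shape[0]/2/np.tan(np.radians(c["vertical_fov"]/2)); return c,f
def proj(c,f,p):
    q=np.array(c["orientation"]).T@(np.array(p)-np.array(c["eye"])); return np.array([c["cx"]+f*q[0]/q[2],c["cy"]+f*q[1]/q[2]])
def onz(c,f,u,v,z):
    d=np.array(c["orientation"])@np.array([(u-c["cx"])/f,(v-c["cy"])/f,1]); e=np.array(c["eye"]); return e+d*(z-e[2])/d[2]
E
python3 - <<'E'
from h import *
for n in("scene","top"):
    c,f=cam(n); cv2.imwrite(f"pics/{n}0.png",c["img"]); print(n,f,c["cx"],c["cy"],c["eye"],np.round(c["orientation"],3).tolist())
    for t in("jig","leaf","leaf_pad","pad_top","leaf_tip","tip_line","under_tip","setting_block","marker_red","hex_key","timer","tape_roll","electrode_1"):
        for r in arm.spot_point(n,t)[:4]: print(t,np.round(r["point"],3),round(r["confidence"],2),np.round(proj(c,f,r["point"])))
s=arm.read_state();print(s["tcp_pos"],s["eef_rot"],s["ft_force"],s["gripper_width"],s["time_s"])
E
```

```text
pics
scene 396.32299941802063 276.76541967451453 210.64806652819792 [0.00331428 0.05954842 0.81039685] [[-0.07, -0.808, 0.585], [-0.998, 0.052, -0.047], [0.007, -0.587, -0.81]]
jig [ 0.539 -0.194 -0.002] 0.77 [361. 223.]
leaf [ 0.586 -0.197  0.033] 0.78 [361. 199.]
leaf_pad [ 0.542 -0.196  0.051] 0.58 [366. 209.]
leaf_pad [ 0.535 -0.193  0.043] 0.57 [365. 214.]
pad_top [ 0.54  -0.196  0.052] 0.6 [366. 209.]
leaf_tip [ 0.496 -0.196  0.046] 0.49 [369. 227.]
leaf_tip [ 0.541 -0.198  0.053] 0.17 [367. 209.]
tip_line [ 0.483 -0.192  0.028] 0.95 [367. 236.]
under_tip [ 0.488 -0.191  0.006] 0.67 [365. 239.]
setting_block [ 0.565 -0.006  0.004] 0.71 [285. 217.]
setting_block [ 0.611 -0.087  0.   ] 0.71 [315. 201.]
setting_block [ 0.47  -0.028 -0.002] 0.48 [297. 251.]
marker_red [0.362 0.13  0.001] 0.92 [230. 297.]
marker_red [ 0.587 -0.197  0.037] 0.37 [362. 198.]
hex_key [ 0.388 -0.333 -0.003] 0.64 [434. 275.]
timer [ 0.381  0.263 -0.   ] 0.74 [169. 293.]
timer [ 0.486 -0.194  0.026] 0.58 [368. 235.]
timer [ 0.471 -0.028 -0.   ] 0.23 [298. 250.]
tape_roll [ 0.69  -0.332  0.002] 0.59 [401. 1
[... 852 characters left out ...]
ing_block [ 0.563 -0.01  -0.003] 0.59 [286. 207.]
setting_block [ 0.49  -0.19   0.009] 0.44 [345. 230.]
setting_block [ 0.61  -0.091 -0.003] 0.43 [312. 192.]
marker_red [0.366 0.128 0.002] 0.67 [241. 271.]
marker_red [ 0.386 -0.33  -0.002] 0.52 [392. 264.]
hex_key [ 0.384 -0.332  0.   ] 0.42 [393. 265.]
timer [0.38  0.262 0.001] 0.8 [197. 266.]
electrode_1 [ 0.398  0.344 -0.002] 0.42 [170. 260.]
electrode_1 [ 0.49  -0.195  0.047] 0.29 [349. 229.]
[0.24454539 0.49261749 0.2532852 ] [[-8.95698882e-01  4.44661121e-01 -2.20650426e-05]
 [ 4.44661122e-01  8.95698881e-01 -3.34307155e-05]
 [ 4.89829448e-06 -3.97553211e-05 -9.99999999e-01]] [-0.78011013 -0.1209808   0.37349264] 0.9988681981408059 1.4
```

```bash
python3 - <<'E'
import cv2,numpy as np
a=cv2.imread("pics/scene0.png");b=cv2.imread("pics/top0.png")
A=cv2.resize(a[160:300,240:440],(800,560),interpolation=cv2.INTER_CUBIC)
B=cv2.resize(b[170:280,250:400],(800,587),interpolation=cv2.INTER_CUBIC)
cv2.imwrite("pics/sc.png",A);cv2.imwrite("pics/tc.png",B)
E
```

```text
(no output)
```

View pics/scene0.png

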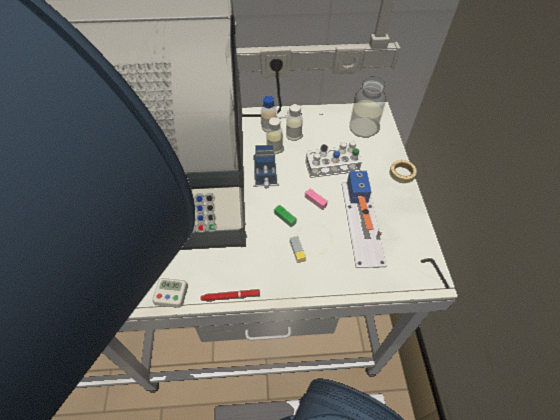

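View pics/sc.png

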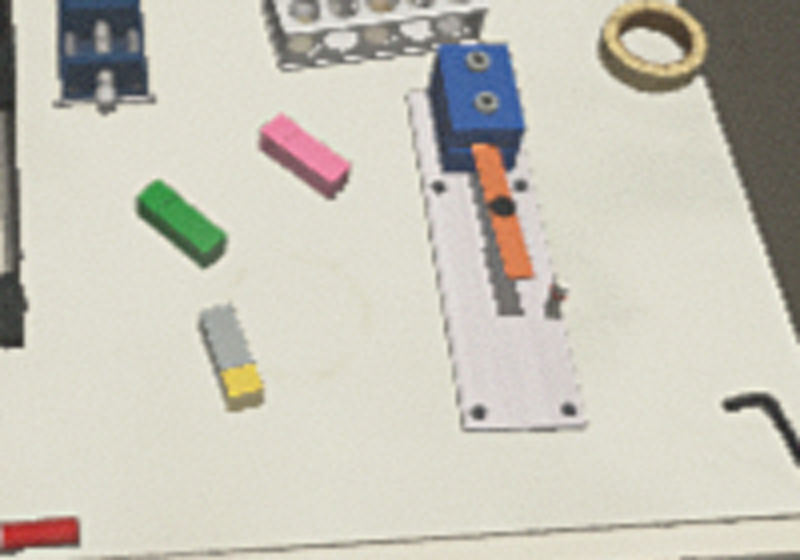

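View pics/tc.png

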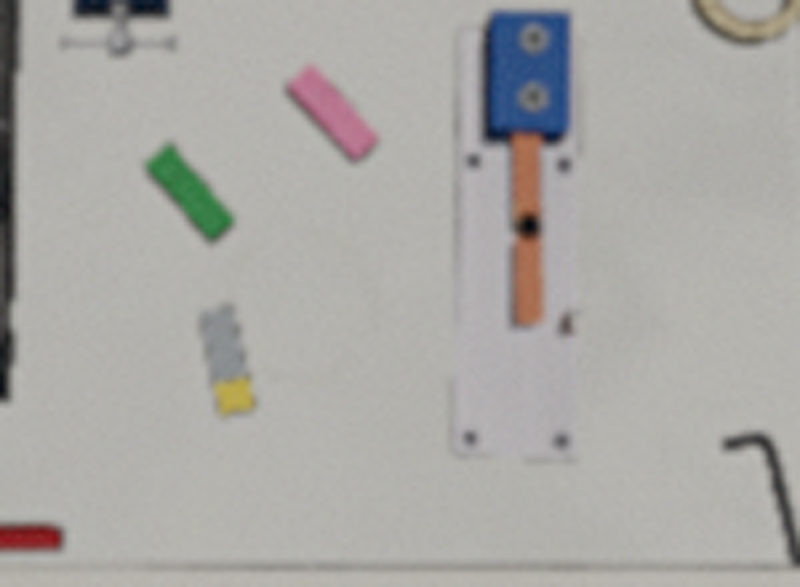

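The setting block is the grey/yellow one at scene (297,250). The look-alikes are green at (285,215) and pink at (316,198), and the crops confirm the choice. The jig's clamp is at the far end, with the tip and post at about (370,230). Next I'll fit the poses of the jig and block.

```bash
python3 - <<'E'
from h import *
c,f=cam("top"); k=lambda u,v:(250+(u+.5)*150/800-.5,170+(v+.5)*110/587-.5)
for n,p in dict(hNL=(470,438),hNR=(562,441),hFL=(474,160),hFR=(564,165),NL=(453,455),NR=(578,460),FL=(460,25)).items(): print(n,np.round(onz(c,f,*k(*p),.006),4))
for n,p,z in (("rootL",(511,136),.0355),("rootR",(541,134),.0355),("clampNL",(488,137),.058),("clampNR",(568,138),.058),("pad",(529,226),.05)): print(n,np.round(onz(c,f,*k(*p),z),4))
for n in("top","scene"):
    if n!="top": c,f=cam(n)
    I=cv2.cvtColor(c["img"],cv2.COLOR_BGR2HSV).astype(int)
    y=(abs(I[...,0]-25)<7)&(I[...,1]>110)&(I[...,2]>90); v,u=np.nonzero(y); s=(v>225)&(v<275)&(u>280)&(u<310)
    m=[u[s].mean(),v[s].mean()]; print(n,"yellow",s.sum(),m,onz(c,f,*m,.018))
    # grey top: neutral relative to table (dark)
    w=I[225:275,280:315] if n=="scene" else I[220:255,280:305]
    print(np.median(w[...,2]), w[...,2].min())
E
python3 - <<'E'
from h import *
b=cv2.imread("pics/top0.png")
k=lambda u,v:(250+(u+.5)*150/800-.5,170+(v+.5)*110/587-.5)
c,f=cam("top")
P=[(200,313),(230,305),(253,405),(220,415)]  # top-face corners in crop
Q=[onz(c,f,*k(*p),.02)[:2] for p in P];print(np.round(Q,4),np.mean(Q,0))
E
```

```text
hNL [ 0.4239 -0.1662  0.006 ]
hNR [ 0.4224 -0.2185  0.006 ]
hFL [ 0.5853 -0.172   0.006 ]
hFR [ 0.5825 -0.2243  0.006 ]
NL [ 0.4143 -0.1563  0.006 ]
NR [ 0.4116 -0.2273  0.006 ]
FL [ 0.6663 -0.1655  0.006 ]
rootL [ 0.5933 -0.1891  0.0355]
rootR [ 0.5945 -0.2062  0.0355]
clampNL [ 0.5878 -0.1726  0.058 ]
clampNR [ 0.5874 -0.2173  0.058 ]
pad [ 0.5388 -0.1955  0.05  ]
top yellow 30 [np.float64(293.56666666666666), np.float64(243.66666666666666)] [ 0.44675091 -0.03177328  0.018     ]
179.0 131
scene yellow 57 [np.float64(299.9824561403509), np.float64(254.57894736842104)] [ 0.44835787 -0.03032732  0.018     ]
222.0 84
[[ 0.4933 -0.0122]
 [ 0.4979 -0.0293]
 [ 0.4411 -0.0421]
 [ 0.4354 -0.0235]] [ 0.46694364 -0.0267784 ]
```

```bash
python3 -m pendant '[[[1,-1.6,0,0,1],[1.5,-3.2,0,0,1],[1.5,-4.8,0,0,1],[1.7,-6.4,0,0,1],[2,-8,0,0.5,1],[2.5,-9.6,0,1,1],[2.8,-11.2,0,1.5,1],[3,-12.8,0,2,1],[3,-14.4,0,2.5,1],[3,-16,0,3,1],[3.5,-17.5,0,3.5,1],[4.3,-18.8,0,4,1],[5.2,-20,0,4.05,1],[6.2,-21.2,0,4.05,1],[7.4,-22.1,0,4.05,1],[8.6,-22.6,0,4.05,1],[9.82,-22.94,0,4.05,1],[9.82,-22.94,0,4.05,1],[9.82,-22.94,0,4.05,1]]]'
```

```text
time_s: 3.45
tcp_pos: [0.539, -0.1955, 0.2526]
eef_rot: [[-0.999, 0.037, -0.001], [0.037, 0.999, 0.0], [0.001, 0.0, -1.0]]
ft_force: [-0.2, 0.1, -1.5]
gripper_width: 0.002
grasp_force: 0.0
```

```bash
python3 -m pendant '[[[0,0,-1.5,0,1],[0,0,-3,0,1],[0,0,-4.2,0,1],[0,0,-5.0,0,1],[0,0,-5.4,0,1],[0,0,-5.6,0,1],[0,0,-5.6,0,1],[0,0,-5.6,0,1]]]'
python3 - <<'E'
from h import *
s=arm.read_state();print(np.round(s["tcp_pos"],4),s["ft_force"])
c,f=cam("scene");I=c["img"][180:260,320:420];cv2.imwrite("pics/p1.png",cv2.resize(I,(700,560),interpolation=cv2.INTER_CUBIC))
s=arm.read_state();print(s["ft_force"])
E
```

```text
time_s: 4.25
tcp_pos: [0.5396, -0.1958, 0.0866]
eef_rot: [[-0.999, 0.037, 0.002], [0.037, 0.999, -0.001], [-0.002, -0.001, -1.0]]
ft_force: [-0.0, 0.7, -0.0]
gripper_width: -0.002
grasp_force: 0.0
[ 0.5396 -0.1958  0.0866] [-0.0068665   0.6721994  -0.03076214]
[-0.07017414 -0.88532728 -0.12625197]
```

View pics/p1.png

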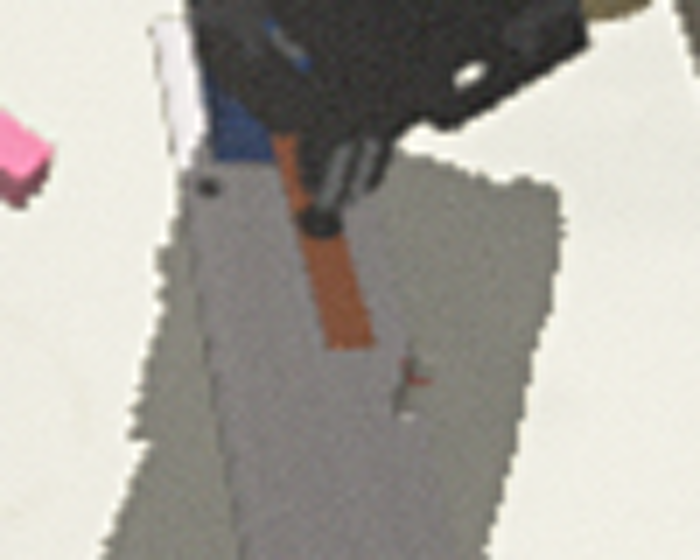

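The fingertips sit just above the pad, with the tip of the finger at crop (345,190) and the pad at (320,222). They look slightly to the right, so I'll check the projection.

```bash
python3 - <<'E'
from h import *
c,f=cam("scene")
q=lambda p:np.round((proj(c,f,p)-[319.5,179.5])*7)
print("tip ctr",q((.5396,-.1958,.0646)))
for dx in(-.011,.011):
  for dy in(-.0145,.0145): print(dx,dy,q((.5396+dx,-.1958+dy,.0646)))
print("pad exp",q((.539,-.1955,.05)))
for z in(.046,.05): print(onz(c,f,319.5+320/7,179.5+222/7,z))
c,f=cam("top");J=c["img"]
cv2.imwrite("pics/p2.png",cv2.resize(J[185:245,310:390],(800,600),interpolation=cv2.INTER_CUBIC))
for n in("scene","top"):
  for t in("leaf_pad","pad_top","leaf_tip"):
    print(n,t,[(np.round(r["point"],3).tolist(),round(r["confidence"],2)) for r in arm.spot_point(n,t)[:2]])
E
```

```text
tip ctr [334. 190.]
-0.011 -0.0145 [384. 215.]
-0.011 0.0145 [298. 219.]
0.011 -0.0145 [370. 162.]
0.011 0.0145 [285. 166.]
pad exp [325. 217.]
[ 0.53999658 -0.19468002  0.046     ]
[ 0.53718819 -0.19334967  0.05      ]
scene leaf_pad [([0.534, -0.193, 0.046], 0.43)]
scene pad_top [([0.539, -0.196, 0.051], 0.48), ([0.398, 0.346, -0.001], 0.25)]
scene leaf_tip [([0.492, -0.194, 0.047], 0.45)]
top leaf_pad []
top pad_top []
top leaf_tip []
```

```bash
python3 -m pendant '[[[0,0.05,-0.2,0,1],[0,0.05,-0.3,0,1],[0,0.05,-0.35,0,1],[0,0.05,-0.35,0,1],[0,0.05,-0.35,0,1]]]'; python3 -m pendant '[[[0,0,-0.04,0,1],[0,0,-0.04,0,1],[0,0,-0.04,0,1]]]'; python3 -c "
from rig import arm;s=arm.read_state();print(s['tcp_pos'],s['ft_force'])"
```

```text
time_s: 5.2
tcp_pos: [0.5391, -0.1941, 0.0748]
eef_rot: [[-0.999, 0.037, -0.0], [0.037, 0.999, 0.0], [0.0, 0.0, -1.0]]
ft_force: [0.8, -0.6, 0.3]
gripper_width: 0.0
grasp_force: 0.0
time_s: 5.5
tcp_pos: [0.5391, -0.1941, 0.0736]
eef_rot: [[-0.999, 0.037, 0.0], [0.037, 0.999, -0.0], [-0.0, -0.0, -1.0]]
ft_force: [-0.0, 0.2, 0.2]
gripper_width: -0.002
grasp_force: 0.0
[ 0.539141   -0.19407664  0.07361226] [-0.00412416  0.20422588  0.16871436]
```

```bash
for i in 1 ; do python3 -m pendant '[[[0,0,-0.05,0,1],[0,0,-0.05,0,1],[0,0,-0.05,0,1]]]' | egrep 'tcp|ft'; python3 -m pendant '[[[0,0,-0.05,0,1],[0,0,-0.05,0,1],[0,0,-0.05,0,1]]]' | egrep 'tcp|ft'; python3 -m pendant '[[[0,0,-0.05,0,1],[0,0,-0.05,0,1],[0,0,-0.05,0,1]]]'| egrep 'tcp|ft'; done
```

```text
tcp_pos: [0.5392, -0.1941, 0.0721]
ft_force: [-0.2, 0.1, 1.1]
tcp_pos: [0.539, -0.1941, 0.0706]
ft_force: [-1.8, -0.1, 3.8]
tcp_pos: [0.5389, -0.1941, 0.0692]
ft_force: [-4.1, -0.5, 6.6]
```

```bash
for i in 1 ; do python3 -m pendant '[[[0,0,-0.05,0,1],[0,0,-0.05,0,1],[0,0,-0.05,0,1]]]' | egrep 'tcp|ft'; python3 -m pendant '[[[0,0,-0.05,0,1],[0,0,-0.05,0,1],[0,0,-0.05,0,1]]]' | egrep 'tcp|ft'; python3 -m pendant '[[[0,0,-0.05,0,1],[0,0,-0.05,0,1],[0,0,-0.05,0,1]]]'| egrep 'tcp|ft'; done
```

```text
tcp_pos: [0.5388, -0.1941, 0.0678]
ft_force: [-5.8, -0.0, 9.3]
tcp_pos: [0.5386, -0.1941, 0.0663]
ft_force: [-5.5, -0.9, 9.1]
tcp_pos: [0.5385, -0.1941, 0.0648]
ft_force: [-6.1, -0.1, 9.0]
```

```bash
python3 -m pendant '[[[0,0,-0.05,0,1],[0,0,-0.1,0,1],[0,0,-0.14,0,1],[0,0,-0.14,0,1],[0,0,-0.14,0,1]]]' | egrep 'tcp|ft'; python3 -m pendant '[[[0,0,0.07,0,1],[0,0,0.07,0,1],[0,0,0.07,0,1]]]' | egrep 'tcp|ft'; python3 -m pendant '[[[0,0,0.04,0,1],[0,0,0.04,0,1],[0,0,0.04,0,1]]]'| egrep 'tcp|ft';  python3 -m pendant '[[[0,0,0.03,0,1],[0,0,0.03,0,1],[0,0,0.03,0,1]]]'| egrep 'tcp|ft';python3 -m pendant '[[[0,0,0.03,0,1],[0,0,0.03,0,1],[0,0,0.03,0,1]]]'| egrep 'tcp|ft';
```

```text
tcp_pos: [0.5387, -0.194, 0.0604]
ft_force: [-4.4, -1.2, 7.1]
tcp_pos: [0.5391, -0.194, 0.0624]
ft_force: [-2.7, 0.6, 3.2]
tcp_pos: [0.5392, -0.194, 0.0636]
ft_force: [-1.2, -0.4, 1.5]
tcp_pos: [0.5392, -0.1941, 0.0645]
ft_force: [0.1, -0.7, 0.7]
tcp_pos: [0.5391, -0.1941, 0.0655]
ft_force: [-0.6, 0.0, 0.2]
```

```bash
python3 -m pendant '[[[0,0,1,0,1],[0,0,2.2,0,1],[0,0.5,3.3,0.3,1],[-0.8,1.8,3.3,0.7,0],[-1.6,3,3.3,1.4,-0.2],[-2.4,4.2,3.3,2,-0.2],[-3.09,5.43,3.3,2.3,-0.2],[-3.09,5.43,3.3,2.3,-0.2],[-3.09,5.43,3.3,2.3,-0.2]]]'
python3 - <<'E'
from h import *
import numpy as np
for n in("scene","top"):
  c,f=cam(n)
  for t in("leaf_tip","pad_top","tip_line","setting_block"):
    print(n,t,[(np.round(r["point"],4).tolist(),round(r["confidence"],2)) for r in arm.spot_point(n,t)[:3]])
  if n=="scene":
    I=sum(arm.capture(n)["img"].astype(float) for _ in range(4))/4
    cv2.imwrite("pics/p3.png",cv2.resize(I[180:260,320:420].astype(np.uint8),(700,560),interpolation=cv2.INTER_CUBIC))
    J=lambda x,y,z:(np.array([.539,-.1955,0])+[-.9993*x-.036*y,.036*x-.9993*y,z])
    for z in(.0345,.0355,.0375,.0395): print("blade end top",z,np.round((proj(c,f,J(.055,0,z))-[319.5,179.5])*7))
    for s in(-.005,.005): print("post",np.round((proj(c,f,J(.05+s,.027,.042))-[319.5,179.5])*7), np.round((proj(c,f,J(.05+s,.024,.030))-[319.5,179.5])*7))
E
```

```text
time_s: 9.9
tcp_pos: [0.4466, -0.0308, 0.1648]
eef_rot: [[-0.979, -0.204, 0.001], [-0.204, 0.979, -0.0], [-0.001, -0.0, -1.0]]
ft_force: [0.6, 0.3, 0.4]
gripper_width: 0.602
grasp_force: 0.0
scene leaf_tip [([0.4899, -0.1949, 0.0292], 0.76)]
scene pad_top [([0.5369, -0.1962, 0.0442], 0.52)]
scene tip_line [([0.4862, -0.1954, 0.029], 0.59)]
scene setting_block [([0.5642, -0.0042, 0.0001], 0.61), ([0.4692, -0.0247, 0.0], 0.54)]
blade end top 0.0345 [344. 379.]
blade end top 0.0355 [344. 377.]
blade end top 0.0375 [346. 374.]
blade end top 0.0395 [347. 371.]
post [424. 339.] [407. 359.]
post [429. 365.] [413. 384.]
top leaf_tip [([0.4892, -0.1929, 0.0281], 0.55)]
top pad_top [([0.5388, -0.1906, 0.042], 0.55)]
top tip_line [([0.4908, -0.1932, 0.0321], 0.71), ([0.4899, -0.1904, 0.0094], 0.33), ([0.5359, -0.1967, 0.0024], 0.31)]
top setting_block [([0.6104, -0.0863, -0.0024], 0.65), ([0.5635, -0.0075, -0.003], 0.35)]
```

View pics/p3.png

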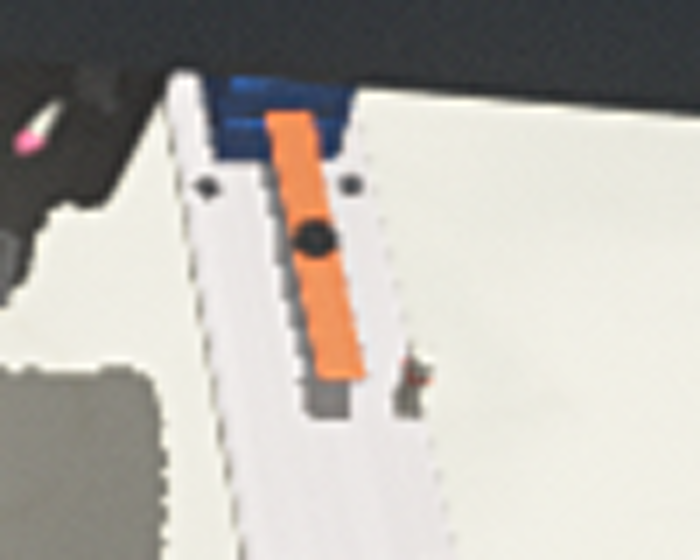

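The blade end is at crop (340,380), which projects to a level leaf. Together with the force reading, that puts the tip about 0–1 mm from the line. Next I'll grasp the block by its yellow end.

```bash
python3 -m pendant '[[[0,0,-1.3,0,-0.2],[0,0,-2.6,0,-0.2],[0,0,-3.7,0,-0.2],[0,0,-4.43,0,-0.2],[0,0,-4.43,0,-0.2],[0,0,-4.43,0,-0.2],[0,0,-4.43,0,1],[0,0,-4.43,0,1],[0,0,-4.43,0,1],[0,0,-4.43,0,1],[0,0,-4.43,0,1],[0,0,-4.43,0,1],[0,0,-4.43,0,1]]]'; python3 -m pendant '[[[0,0,0.5,0,1],[0,0,1.2,0,1],[0,0,2,0,1],[0,0,2,0,1],[0,0,2,0,1]]]'
python3 - <<'E'
from h import *
for n in("scene","top"):
  c,f=cam(n); print(n,[(np.round(r["point"],4).tolist(),round(r["confidence"],2)) for r in arm.spot_point(n,"setting_block")[:3]])
  p=proj(c,f,(.46,-.03,.08)).astype(int);print(p)
  I=c["img"][p[1]-40:p[1]+40,p[0]-27:p[0]+27];cv2.imwrite(f"pics/g_{n}.png",cv2.resize(I,(400,592)))
cv2.imwrite("pics/g.png",np.hstack([cv2.imread("pics/g_scene.png"),cv2.imread("pics/g_top.png")]))
E
```

```text
time_s: 11.9
tcp_pos: [0.4471, -0.0313, 0.0329]
eef_rot: [[-0.979, -0.203, 0.002], [-0.203, 0.979, -0.0], [-0.002, -0.001, -1.0]]
ft_force: [-1.3, 0.4, 11.6]
gripper_width: 0.211
grasp_force: 58.5
time_s: 12.4
tcp_pos: [0.4466, -0.0312, 0.092]
eef_rot: [[-0.979, -0.203, 0.002], [-0.203, 0.979, -0.0], [-0.001, -0.001, -1.0]]
ft_force: [0.0, 1.1, -0.7]
gripper_width: 0.211
grasp_force: 59.6
scene [([0.4703, -0.0267, 0.0548], 0.65), ([0.5664, -0.0047, 0.0029], 0.46)]
[300 235]
top [([0.6103, -0.0885, -0.0026], 0.56), ([0.5616, -0.0082, 0.0004], 0.5)]
[293 237]
```

View pics/g.png

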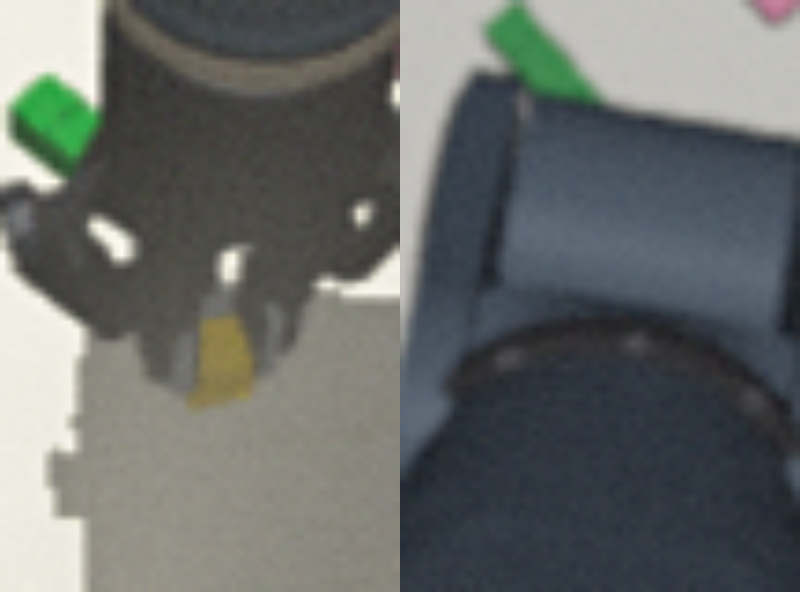

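The block is held by its yellow end (scene crop (222,360)) and hangs level. Next I'll carry it beyond the tip and lower it to just above the plate.

```bash
python3 -m pendant '[[[-0.2,-1,0,0,1],[-0.5,-2.2,0,-0.8,1],[-0.8,-3.5,0,-1.6,1],[-0.9,-4.6,0,-2.32,1],[-0.9,-5.3,0,-2.32,1],[-0.9,-5.3,0,-2.32,1],[-0.9,-5.3,-0.5,-2.32,1],[-0.9,-5.3,-1.1,-2.32,1],[-0.9,-5.3,-1.5,-2.32,1],[-0.9,-5.3,-1.66,-2.32,1],[-0.9,-5.3,-1.66,-2.32,1],[-0.9,-5.3,-1.66,-2.32,1]]]'
python3 - <<'E'
from h import *
c,f=cam("scene"); print([(np.round(r["point"],4).tolist(),round(r["confidence"],2)) for r in arm.spot_point("scene","setting_block")[:3]],[np.round(r["point"],4).tolist() for r in arm.spot_point("scene","leaf_tip")])
cv2.imwrite("pics/i.png",cv2.resize(c["img"][195:275,330:430],(700,560),interpolation=cv2.INTER_CUBIC))
E
```

```text
time_s: 13.8
tcp_pos: [0.4197, -0.1901, 0.0421]
eef_rot: [[-0.999, 0.039, 0.0], [0.039, 0.999, -0.0], [-0.0, -0.0, -1.0]]
ft_force: [-0.1, -0.6, -1.0]
gripper_width: 0.215
grasp_force: 59.6
[([0.4407, -0.1941, 0.0082], 0.64), ([0.4881, -0.191, 0.0292], 0.5), ([0.5881, -0.1993, 0.0313], 0.18)] [[0.491, -0.1941, 0.0307]]
```

View pics/i.png

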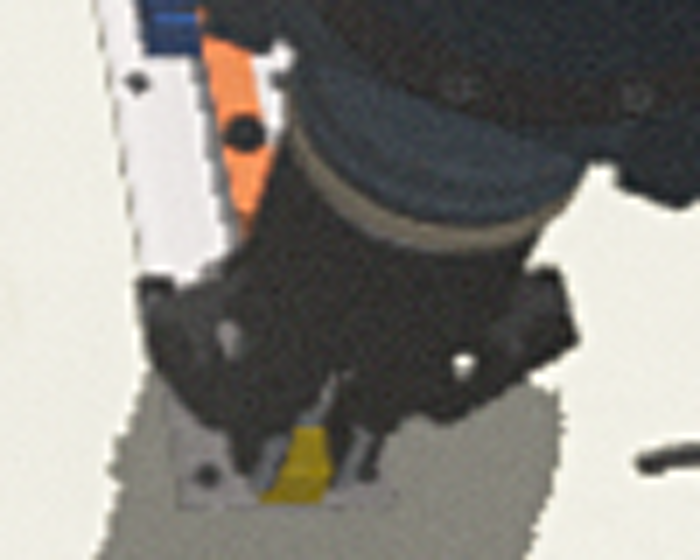

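```bash
python3 -m pendant '[[[0,0,-0.06,0,1],[0,0,-0.06,0,1],[0,0,-0.06,0,1]]]'|egrep 'tcp|ft'; python3 -m pendant '[[[0,0,-0.03,0,1],[0,0,-0.03,0,1],[0,0,-0.03,0,1]]]'|egrep 'tcp|ft';python3 -m pendant '[[[0,0,-0.03,0,1],[0,0,-0.03,0,1],[0,0,-0.03,0,1]]]'|egrep 'tcp|ft'
```

```text
tcp_pos: [0.4194, -0.1902, 0.04]
ft_force: [-0.1, -0.7, -0.2]
tcp_pos: [0.4195, -0.1902, 0.0391]
ft_force: [0.3, 0.1, -1.7]
tcp_pos: [0.4195, -0.1902, 0.0389]
ft_force: [-4.5, 1.1, 14.9]
```

Contact with the plate comes at TCP z of about 0.039. I'll lift about 0.6 mm and slide it in.

```bash
python3 -m pendant '[[[0,0,0.05,0,1],[0,0,0.05,0,1],[0,0,0.05,0,1],[0.2,0,0.05,0,1],[0.4,-0.01,0.05,0,1],[0.6,-0.02,0.05,0,1],[0.8,-0.03,0.05,0,1],[1,-0.04,0.05,0,1],[1.2,-0.04,0.05,0,1],[1.2,-0.04,0.05,0,1],[1.2,-0.04,0.05,0,1]]]'|egrep 'time|tcp|ft'; python3 - <<'E'
from h import *
for n in("scene","top"):
  c,f=cam(n);print(n,[[(np.round(r["point"],4).tolist(),round(r["confidence"],2)) for r in arm.spot_point(n,t)[:2]] for t in("setting_block","leaf_tip","pad_top")])
E
```

```text
time_s: 15.95
tcp_pos: [0.4554, -0.1913, 0.0396]
ft_force: [-0.1, -0.6, -1.6]
scene [[([0.6147, -0.0862, -0.0009], 0.73), ([0.4766, -0.1929, 0.0053], 0.56)], [], []]
top [[([0.5656, -0.0074, -0.0007], 0.43), ([0.6098, -0.0887, -0.0002], 0.43)], [], []]
```

```bash
python3 -m pendant '[[[0,0,-0.025,0,1],[0,0,-0.025,0,1],[0,0,-0.025,0,0.2],[0,0,-0.025,0,0.2],[0,0,-0.025,0,0.2],[0,0,-0.025,0,0.2],[0,0,0.3,0,0.2],[-0.2,0,1,0,0.2],[-0.5,0.5,2.2,0,0.2],[-1.5,1.5,3.5,0,0.2],[-2.5,3,4,0,0.2],[-2.5,4.5,4,0,0.2],[-2.5,6,4,0,0.2],[-2.5,6.5,4,0,0.2],[-2.5,6.5,4,0,0.2]]]'|egrep 'time|tcp|ft'; python3 - <<'E'
from h import *
V=[]
for n in("scene","top"):
  c,f=cam(n);print(n,[[(np.round(r["point"],4).tolist(),round(r["confidence"],2)) for r in arm.spot_point(n,t)[:3]] for t in("setting_block","leaf_tip","pad_top")])
  p=proj(c,f,(.48,-.195,.02)).astype(int);V.append(cv2.resize(c["img"][p[1]-40:p[1]+40,p[0]-27:p[0]+27],(400,592),interpolation=cv2.INTER_CUBIC))
  J=lambda x,y,z:(np.array([.539,-.1945,0])+[-.9993*x-.036*y,.036*x-.9993*y,z])
  for q in((.094,-.01),(.094,.01)): print(np.round((proj(c,f,J(*q,.026))-p+[27.5,40.5])*7.4))
cv2.imwrite("pics/f.png",np.hstack(V))
E
```

```text
time_s: 17.85
tcp_pos: [0.3803, 0.0052, 0.1604]
ft_force: [0.6, -0.9, -1.0]
scene [[], [], []]
[189. 390.]
[253. 388.]
top [[([0.5618, -0.0065, -0.0005], 0.58), ([0.4769, -0.1909, 0.0064], 0.55), ([0.6103, -0.0906, -0.0001], 0.5)], [([0.488, -0.1937, 0.0301], 0.51)], [([0.5369, -0.1935, 0.042], 0.34)]]
[177. 388.]
[227. 390.]
```

View pics/f.png

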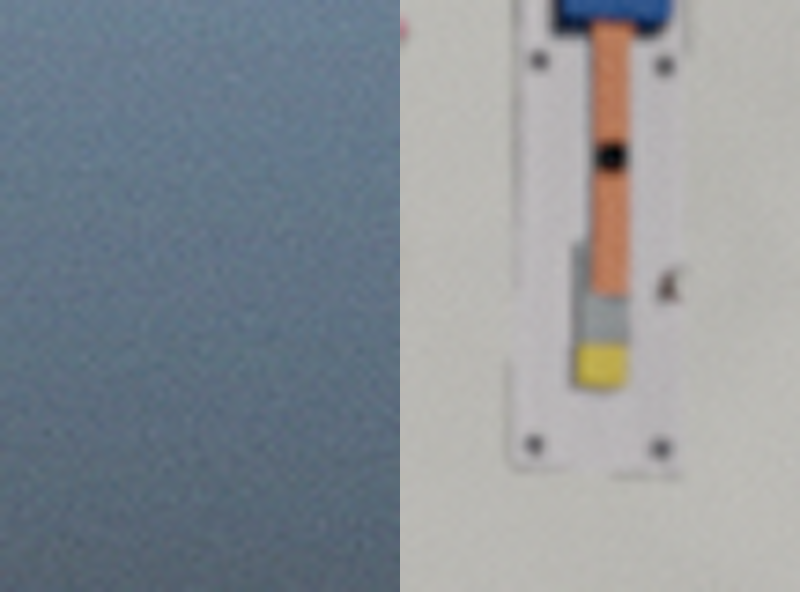

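The top view shows the block under the tip, with its yellow end at (602,365). It is about 2 mm off the blade centreline, 12 mm out lengthwise and aligned, and the arm is well clear.

```bash
python3 -c "
from rig import arm;print(arm.finish_job())"
```

```text
the job is handed in; nothing more can be done
None
```

I've handed the job in; no verdict came back. The leaf was pressed at about 9 N up and down (11 N with sideways drag), and its tip now rests an estimated 0–1 mm from the red line; the setting block lies flat under it, about 2 mm off centre sideways and 12 mm lengthwise.

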